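# Stack ornament cartons on the sloping packing rack

### The job

Put the carton with the red lid on the light-blue sloping rack, lids up, its short end back against the backstop and centred on the white stripe, then stack the carton with the yellow lid squarely on top of it, also leaning back against the backstop. Leave the carton with the blue lid where it is.

Things in the scene. Friction and masses are not known exactly. Their poses are not given: they have to be found in the camera images.
- red_carton: gift carton for glass ornaments, 100 mm long (its x) x 60 mm wide (its y) x 50 mm high (its z), kraft cardboard with a red lid (upper half) and a white paper band lengthwise; rigid, closed, about 0.13 to 0.25 kg, starts flat on the table, lid up. Origin: centre of the underside; the shape is the same turned half round about z. To go at the bottom.
- yellow_carton: gift carton for glass ornaments, 100 mm long (its x) x 60 mm wide (its y) x 50 mm high (its z), kraft cardboard with a yellow lid (upper half) and a white paper band lengthwise; rigid, closed, about 0.13 to 0.25 kg, starts flat on the table, lid up. Origin: centre of the underside; the shape is the same turned half round about z. To go on top.
- blue_carton: gift carton for glass ornaments, 100 mm long (its x) x 60 mm wide (its y) x 50 mm high (its z), kraft cardboard with a blue lid (upper half) and a white paper band lengthwise; rigid, closed, about 0.13 to 0.25 kg, starts flat on the table, lid up. Origin: centre of the underside; the shape is the same turned half round about z. Bystander, not to be moved.
- tray: fixed light-blue rack tilted 18 deg towards the robot: floor 130 (x) x 150 mm (y); at its low end, nearest the robot, a backstop 75 mm high (z), 8 thick, square to the floor; no sides. Origin: middle of the inside corner, 30 mm above table. x uphill along the floor, y along the backstop, z square to floor. White stripe at y=0. Carton touching backstop: its origin at x=50 mm. Cartons do not slide by themselves.
There are look-alikes about, which are no part of the job. What is shaped like the yellow_carton but pink, purple or turquoise is not meant.

How it is judged:
By the outcome, as a careful person would: the job done as asked, in the order asked, and still so for the second after the job is handed in, with the robot touching nothing.
It also fails if it takes over 59 s, if anything falls off the work surface, if the arm or the gripper's body presses on something with over 40 N, if the wrist force passes 120 N, or if a joint passes its speed limit or range.

### The arm

A 6-joint arm with a two-finger parallel gripper is mounted at the origin on the work surface. World frame = base frame: x ahead of the robot, y to its left, z up, the work surface at z = 0. Lengths are in m, angles in rad, forces in N, time in s.
With the tool pointing down it reaches from about 0.325 to 0.9 m from the base axis. Payload 6.1 kg.
Tool frame: the origin (TCP) lies midway between the tips of the shut fingers; the grasp point (between the pads) lies 19 mm behind it; x points along the fingers, y is the direction in which the jaws open and shut, and the axes are right-handed (so a half turn about x gives the same grasp; the last joint's range is limited). The gripper opens to 85 mm and grips with 20 to 120 N. Pads are 22 mm wide; open, the fingers measure 114 mm over their backs; the gripper's body (76 mm by 85 mm) begins 54 mm behind the grasp point. The pads swing forward as they close: fully open they stand 13 mm farther back than shut.
Start: joints at [-1.227, 0.22, 1.526, -0, 1.395, -0.126], TCP at [0.283, -0.557, 0.231] pointing down, gripper open.
Joint ranges: [-2.98, 2.98], [-0.91, 2.08], [0.09, 2.57], [-1.24, 4.39], [0.2, 2.65], [-2.68, 2.68]. Speed limits (rad/s): [2.57, 2.57, 3.01, 3.14, 3.14, 3.14].

### API

Orientations are given as [roll, pitch, yaw] about the fixed x, y, z axes, in that order (R = Rz(yaw) Ry(pitch) Rx(roll)).
In Python, from plant import movep, move_l, set_joints, gripper_to, hold, inverse_kinematics, observe, get_image, get_calibration, Unreachable, job_done gives the robot as it stands. Calls block until the motion is done:
- movep(position, orientation): joint-space move of the TCP to a pose.
- move_l(position, feed=0.15, rotation=None, max_force=None): straight line of the TCP; rotation=None keeps the orientation; feed is the mean speed in m/s. With max_force (N) it stops when the force on the tool has changed by that much, and returns True; else False.
- set_joints(angles): joint-space move.
- gripper_to(opening, f_grip=None): finger opening in m; f_grip is the grip in N (None keeps the last); returns when the fingers have stopped.
- hold(seconds).
- inverse_kinematics(position, orientation): joint angles nearest the present ones, or None.
- observe(): the state.
- get_image(name): name is "scene" or "top"; returns (picture, depth): 480x640x3 uint8, red, green, blue; 480x640 float32, m along the optical axis (not along the pixel's ray), 0 where there is no reading.
- get_calibration(name): a dict with "intrinsics" (3x3 intrinsics, pixels), "world_from_camera" (4x4, takes a point from camera to world coordinates). Camera axes: x right, y down, z forward; pixel columns grow to the right and rows downward; lengths in m; the calibration is good to about 2 mm. A picture is of the moment at which its call begins. get_calibration takes no time and is no camera call.
A pose or a line that the arm cannot do raises Unreachable and nothing moves.
- job_done(): hands the job in, once; it reports no verdict.
The state is a dict: "time_s": time; "q": joint angles; "joint_velocities": joint speeds; "joint_torque": joint torques, N m; "eef_pos": TCP position; "tcp_rot": TCP orientation; "ft_force": force on the tool from outside, world axes, zero at the start; "torque": the same for the moment, N m; "opening": finger opening in m.
Only numpy, scipy, OpenCV 4.12 (cv2) and the standard library are available. Lean on these libraries where they do the work, as an engineer would, in place of code of your own. Each camera call takes 0.05 s, during which the arm holds its last target.

## Working session

There is one attempt and no reset: what is moved stays moved. The work goes in short steps, each a Python script; the robot and the scene stay as the last script left them, time stands still between calls to the robot, and variables do not carry over. Pictures are saved under pics/ and viewed, and the job is handed in when it is done.

```bash
ls; mkdir -p pics; python3 - <<'E'
from plant import *
import cv2,numpy as np
for n in("scene","top"):
    im,d=get_image(n); cv2.imwrite(f"pics/{n}0.png",im[:,:,::-1]); np.save(f"pics/{n}0.npy",d)
    c=get_calibration(n); print(n,c)
print(observe())
E
```

```text
pics
scene {'intrinsics': array([[454.3190497 ,   0.        , 311.67389538],
       [  0.        , 454.3190497 , 237.95637765],
       [  0.        ,   0.        ,   1.        ]]), 'world_from_camera': array([[ 0.09122981,  0.76266304, -0.64032977,  1.17850246],
       [ 0.99568392, -0.08086688,  0.04554196, -0.17929217],
       [-0.0170483 , -0.64172084, -0.76674879,  0.84958919],
       [ 0.        ,  0.        ,  0.        ,  1.        ]])}
top {'intrinsics': array([[474.38361609,   0.        , 324.84253511],
       [  0.        , 474.38361609, 239.74259873],
       [  0.        ,   0.        ,   1.        ]]), 'world_from_camera': array([[ 0.00250752, -0.99045893,  0.13778545,  0.39524046],
       [-0.99999613, -0.0023173 ,  0.00154093, -0.1507548 ],
       [-0.00120694, -0.13778878, -0.9904609 ,  1.09376836],
       [ 0.        ,  0.        ,  0.        ,  1.        ]])}
{'time_s': 0.1, 'q': array([-1.22709372e+00,  2.21162092e-01,  1.52749884e+00, -2.75370179e-05,
        1.39468401e+00, -1.26065115e-01]), 'joint_velocities': array([ 0.00113999, -0.00335368, -0.00213449, -0.0003435 , -0.00135185,
       -0.00046709]), 'joint_torque': array([ 1.17218482e-03, -4.98243570e+01, -3.90547442e+01, -1.85268518e-04,
        5.71144323e-03,  6.91959855e-06]), 'eef_pos': array([ 0.28274845, -0.556778  ,  0.23029831]), 'tcp_rot': array([-1.68139571,  1.56904383,  1.92996952]), 'ft_force': array([ 0.46061127,  0.17707792, -1.28632969]), 'torque': array([0.02571838, 0.03229621, 0.00071384]), 'opening': 0.08541576217111765}
```

View pics/scene0.png

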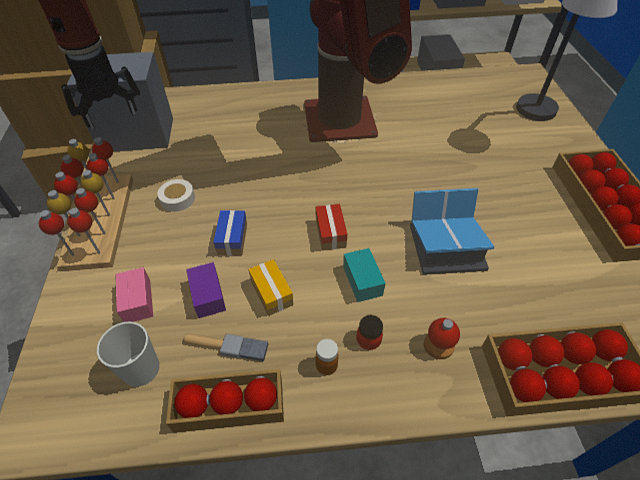

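View pics/top0.png

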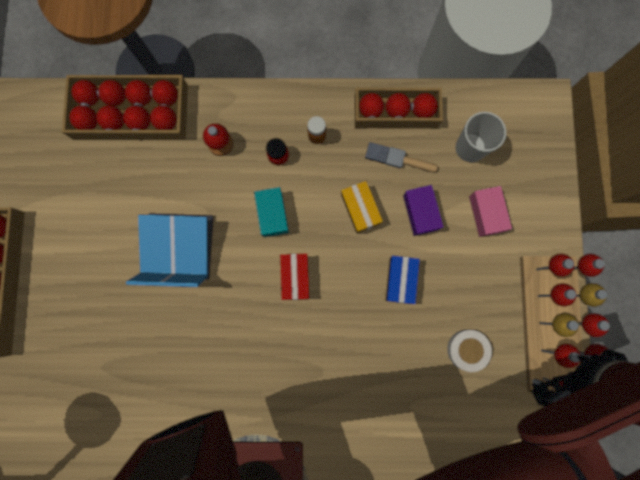

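In the scene picture, the red carton with a white band is at about (331,226), yellow at (271,286) and blue at (230,232). The pink (133,293), purple (206,289) and turquoise (364,274) ones have no band and are look-alikes. The rack is at (450,232). I'll confirm with enlarged crops from the top view.

```bash
python3 - <<'E'
import cv2
im=cv2.imread("pics/top0.png")
cv2.imwrite("pics/c1.png",cv2.resize(im[170:320,255:455],None,fx=4,fy=4,interpolation=cv2.INTER_CUBIC))
cv2.imwrite("pics/c2.png",cv2.resize(im[200:300,115:225],None,fx=6,fy=6,interpolation=cv2.INTER_CUBIC))
E
```

```text
(no output)
```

View pics/c1.png

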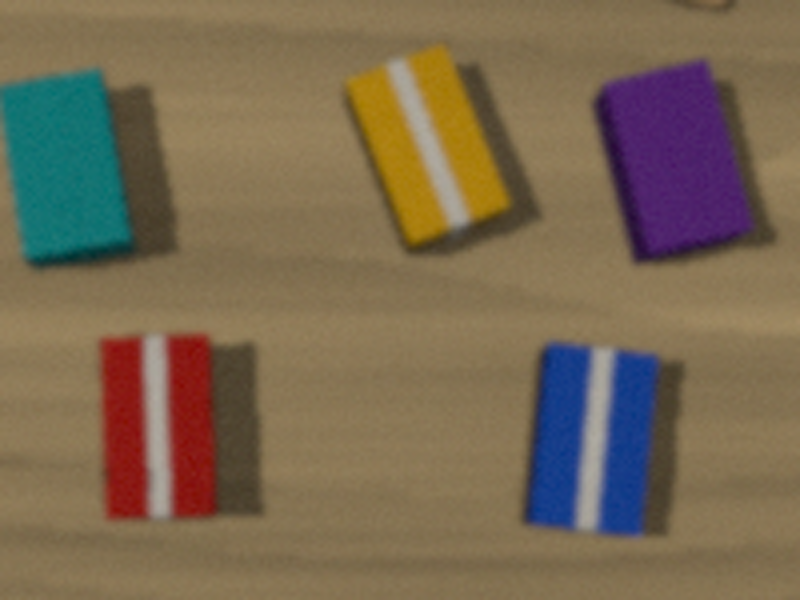

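View pics/c2.png

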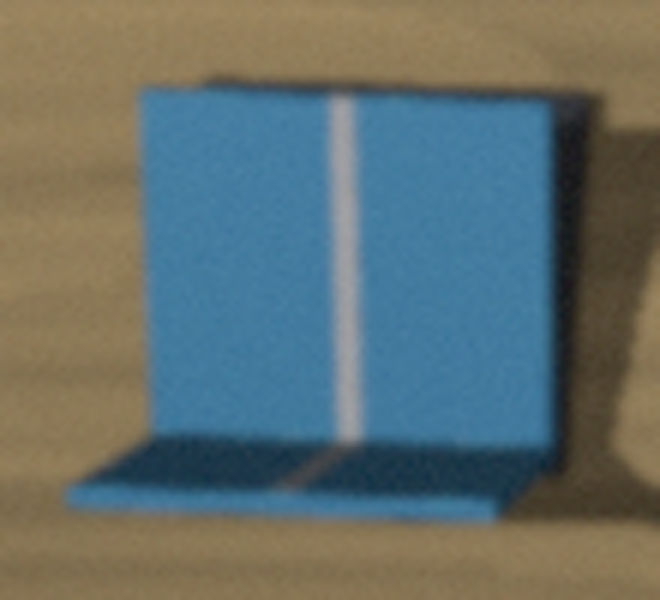

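The crop confirms that only the red, yellow and blue cartons carry the white band. Next I turn the corners read off the crops into world positions, then check them against known sizes and the depth data.

```bash
cat > h.py <<'E'
import numpy as np, cv2
from plant import *
def ray(n,uv,z):
    c=get_calibration(n);K=c["intrinsics"];T=c["world_from_camera"]
    d=T[:3,:3]@np.linalg.solve(K,[uv[0],uv[1],1]);o=T[:3,3]
    return o+d*(z-o[2])/d[2]
def cloud(n,d):
    c=get_calibration(n);K=c["intrinsics"];T=c["world_from_camera"]
    v,u=np.mgrid[:480,:640]
    p=np.stack([(u-K[0,2])/K[0,0]*d,(v-K[1,2])/K[1,1]*d,d],-1)
    return p@T[:3,:3].T+T[:3,3]
E
python3 - <<'E'
from h import *
np.set_printoptions(precision=4,suppress=True)
f=lambda p,s,o:((p[0]+.5)/s-.5+o[0],(p[1]+.5)/s-.5+o[1])
for nm,cs in dict(red=[(102,340),(207,335),(215,516),(108,518)],yel=[(347,80),(444,46),(510,208),(408,247)],blue=[(546,343),(658,353),(642,534),(527,522)]).items():
    P=np.array([ray("top",f(c,4,(255,170)),.05) for c in cs])
    L=(P[0]+P[1]-P[2]-P[3])/2; W=(P[1]+P[2]-P[0]-P[3])/2
    print(nm,P.mean(0),"L",np.linalg.norm(L),"W",np.linalg.norm(W),"yawL",np.degrees(np.arctan2(L[1],L[0])),"yawW",np.degrees(np.arctan2(W[1],W[0]))+90)
zt=.03+.13*np.sin(np.radians(18))
for nm,c,z in [("hiL",(140,90),zt),("hiR",(550,98),zt),("loL",(153,438),.03),("loR",(552,445),.03),("sH",(342,95),zt),("sL",(348,440),.03)]:
    print(nm,ray("top",f(c,6,(115,200)),z))
# depth and colour clouds
for n in("top","scene"):
    im=cv2.imread(f"pics/{n}0.png");d=np.load(f"pics/{n}0.npy");P=cloud(n,d)
    hsv=cv2.cvtColor(im,cv2.COLOR_BGR2HSV);H,S,V=hsv[...,0].astype(int),hsv[...,1],hsv[...,2]
    boxes={"red":[.30,.46,-.14,-.02],"yel":[.44,.60,-.29,-.16],"blue":[.3,.46,-.38,-.26]}
    for k,b in boxes.items():
        m=(d>0)&(P[...,2]>.044)&(P[...,2]<.057)&(P[...,0]>b[0])&(P[...,0]<b[1])&(P[...,1]>b[2])&(P[...,1]<b[3])
        q=P[m]; 
        if len(q)<20: print(n,k,len(q));continue
        r=cv2.minAreaRect((q[:,:2]*1000).astype(np.float32)); print(n,k,len(q),r,"z",np.median(q[:,2]))
    m=(d>0)&(abs(H-104)<10)&(S>130)&(V>120)&(P[...,1]>.05)&(P[...,1]<.35)&(P[...,0]>.3)&(P[...,0]<.62)
    q=P[m]; print(n,"rack",len(q))
    for it in range(8):
        if it==0: s=q[(q[:,0]>.44)]
        c=s.mean(0);w=np.linalg.svd(s-c)[2][2];w*=np.sign(w[2]); s=q[abs((q-c)@w)<.004]
    print(" normal",w,"tilt",np.degrees(np.arccos(w[2])),"yaw",np.degrees(np.arctan2(-w[1],-w[0])),"ctr",c, "rect",cv2.minAreaRect((s[:,:2]*1000).astype(np.float32)))
E
```

```text
red [ 0.4592 -0.0818  0.05  ] L 0.09864157796460227 W 0.05826423664046403 yawL 2.8879888391655117 yawW 2.0397104535085333
yel [ 0.6175 -0.231   0.05  ] L 0.100260170925922 W 0.05977247856500289 yawL 20.343534370293547 yawW 20.55539612194312
blue [ 0.4539 -0.3208  0.05  ] L 0.09932861264696356 W 0.06244174518173202 yawL -6.704257764724718 yawW -5.392839786593299
hiL [0.5925 0.2614 0.0702]
hiR [0.5898 0.1112 0.0702]
loL [0.4679 0.2652 0.03  ]
loR [0.4656 0.1159 0.03  ]
sH [0.5908 0.1874 0.0702]
sL [0.4673 0.1922 0.03  ]
top red 644 ((434.9553527832031, -81.75882720947266), (50.535728454589844, 61.39628219604492), 0.9134506583213806) z 0.05112195905630468
top yel 367 ((526.3447265625, -266.3194274902344), (176.97683715820312, 60.8367919921875), 21.141149520874023) z 0.050846285957677484
top blue 719 ((432.51556396484375, -317.897216796875), (60.785945892333984, 58.031864166259766), 83.64156341552734) z 0.05113968172513084
top rack 3497
 normal [-0.3092  0.009   0.951 ] tilt 18.01842954013305 yaw -1.6683366662122947 ctr [0.5295 0.1878 0.0512] rect ((529.134765625, 188.26113891601562), (146.85565185546875, 123.21754455566406), 88.25570678710938)
scene red 395 ((433.81304931640625, -83.60069274902344), (54.044498443603516, 60.8252067565918), 2.2866249084472656) z 0.051916881475545296
scene yel 314 ((587.4261474609375, -244.00912475585938), (36.754390716552734, 63.80056381225586), 14.382404327392578) z 0.05148950310127609
scene blue 466 ((430.6741943359375, -319.18377685546875), (61.664005279541016, 61.821533203125), 83.81856536865234) z 0.05194555598489087
scene rack 1978
 normal [-0.3041  0.0098  0.9526] tilt 17.71393684894491 yaw -1.843077084568085 ctr [0.5336 0.1864 0.053 ] rect ((527.7299194335938, 187.78756713867188), (150.5904998779297, 128.9903564453125), 87.74642944335938)
```

```bash
cat >> h.py <<'E'
boxes={"red":[.38,.54,-.14,-.02],"yel":[.53,.70,-.285,-.17],"blue":[.37,.53,-.38,-.26]}
def rects(n,im,d,zr=(.044,.057),boxes=boxes):
    P=cloud(n,d)
    for k,b in boxes.items():
        m=(d>0)&(P[...,2]>zr[0])&(P[...,2]<zr[1])&(P[...,0]>b[0])&(P[...,0]<b[1])&(P[...,1]>b[2])&(P[...,1]<b[3])
        q=P[m]
        if len(q)<20: print(n,k,len(q));continue
        r=cv2.minAreaRect((q[:,:2]*1000).astype(np.float32)); print(n,k,len(q),np.round(r[0],1),np.round(r[1],1),round(r[2],2),"z",np.median(q[:,2]))
E
python3 - <<'E'
from h import *
np.set_printoptions(precision=4,suppress=True)
for n in("top","scene"):
    d=np.load(f"pics/{n}0.npy");rects(n,None,d)
    # backstop inside face & edges in rack frame
    im=cv2.imread(f"pics/{n}0.png");P=cloud(n,d)
    m=(d>0)&(P[...,1]>.08)&(P[...,1]<.30)&(P[...,0]>.40)&(P[...,0]<.63)&(P[...,2]>.02)
    q=P[m];y=np.radians(-1.7);R=np.array([[np.cos(y),-np.sin(y),0],[np.sin(y),np.cos(y),0],[0,0,1]]);t=np.radians(-18)
    R=R@np.array([[np.cos(t),0,np.sin(t)],[0,1,0],[-np.sin(t),0,np.cos(t)]])
    l=(q-[.4665,.1905,.03])@R
    fl=l[(abs(l[:,2])<.006)&(l[:,0]>.01)];print(n,"floor z",np.median(fl[:,2]),"x",np.percentile(fl[:,0],[0.3,99.7]),"y",np.percentile(fl[:,1],[.5,99.5]))
    b=l[(l[:,2]>.015)&(l[:,2]<.065)&(abs(l[:,0])<.02)&(abs(l[:,1])<.07)]
    print(n,"backstop pts",len(b),"x pct",np.percentile(b[:,0],[5,25,50,75,95]),"slope",np.polyfit(b[:,1],b[:,0],1))
E
```

```text
top red 1263 [460.2 -80.5] [101.   60.6] 2.67 z 0.051045559282584474
top yel 1201 [ 619.5 -230.3] [101.5  61.2] 21.33 z 0.050895699639107894
top blue 1282 [ 453.9 -320.4] [ 60.8 101. ] 83.0 z 0.05111806601377211
top floor z 0.0005716841748940663 x [0.0103 0.1312] y [-0.0739  0.0753]
top backstop pts 396 x pct [0.0003 0.0008 0.0011 0.0015 0.0019] slope [0.0026 0.0011]
scene red 863 [459.6 -82.2] [105.8  61.1] 2.65 z 0.051659444311988434
scene yel 1163 [ 617.9 -232. ] [103.8  61.2] 21.12 z 0.05138699007573588
scene blue 895 [ 452.  -322.1] [ 61.7 104.5] 82.95 z 0.051762357144776505
scene floor z 0.001041313577722614 x [0.0104 0.1323] y [-0.0757  0.0732]
scene backstop pts 1074 x pct [-0.0031 -0.0015 -0.0002  0.001   0.0027] slope [ 0.0023 -0.0003]
```

The sizes agree to about 2 mm (100 x 60 lids at z = 0.051, 18° tilt, 75 mm either side of the stripe). Planned poses:

| Item | Position | Yaw |
|---|---|---|
| Red carton | (0.460, -0.081) | 2.7° |
| Yellow carton | (0.6185, -0.231) | 21.2° |
| Rack origin | (0.467, 0.190, 0.030) | -1.75° |

Now I pick up the red carton.

```bash
cat >> h.py <<'E'
from scipy.spatial.transform import Rotation as Ro
Rr=Ro.from_euler("z",-1.75,degrees=True)*Ro.from_euler("y",-18,degrees=True)
O=np.array([.467,.190,.030])
def rk(x,y,z): return O+Rr.apply([x,y,z])
def rpy(Rc,s):  # carton rotation -> tool rpy; x=-zc, y=s*yc
    M=Rc.as_matrix();X=-M[:,2];Y=s*M[:,1]
    return Ro.from_matrix(np.c_[X,Y,np.cross(X,Y)]).as_euler("xyz")
E
cat > chk.py <<'E'
from h import *
np.set_printoptions(precision=3,suppress=True)
for s in(1,-1):
    for nm,p,R in [("red",[.460,-.081,.15],Ro.from_euler("z",2.67,degrees=True)),("yel",[.6185,-.231,.15],Ro.from_euler("z",21.2,degrees=True)),("rk1",rk(.053,0,.15),Rr),("rk1d",rk(.05,0,.005),Rr)]:
        print(s,nm,inverse_kinematics(np.array(p),rpy(R,s)))
E
python3 chk.py
```

```text
1 red [-0.343 -0.088  2.009  0.     1.22  -1.961]
1 yel [-0.477  0.367  1.503  0.     1.272 -2.418]
1 rk1 [ 0.293 -0.254  2.107 -0.118  0.993 -1.198]
1 rk1d [ 0.263  0.06   2.115 -0.144  0.67  -1.177]
-1 red [-0.343 -0.088  2.009  0.     1.22   1.181]
-1 yel [-0.477  0.367  1.503  0.     1.272  0.724]
-1 rk1 [ 0.293 -0.254  2.107 -0.118  0.993  1.944]
-1 rk1d [ 0.263  0.06   2.115 -0.144  0.67   1.964]<sys>:0: UserWarning: Gimbal lock detected. Setting third angle to zero since it is not possible to uniquely determine all angles.
```

```bash
python3 -W ignore - <<'E'
from h import *
np.set_printoptions(precision=4,suppress=True)
r=rpy(Ro.from_euler("z",2.67,degrees=True),-1)
p=np.array([.460,-.081,.13])
movep(p,r); 
p[2]=.008; print("hit",move_l(p,feed=.12,max_force=12)); print(observe()["eef_pos"])
gripper_to(.04,40); o=observe(); print("op",o["opening"],o["ft_force"],o["time_s"])
p[2]=.14; move_l(p,feed=.15); o=observe(); print("op",o["opening"],o["ft_force"],o["time_s"])
im,d=get_image("scene"); cv2.imwrite("pics/s1.png",im[:,:,::-1])
E
```

```text
hit False
[ 0.4607 -0.0813  0.0087]
op 0.05966220771951503 [-0.9255  0.3324  6.7744] 3.5
op 0.059855859727180986 [-0.6682 -0.4187 -1.2781] 4.5333
```

View pics/s1.png

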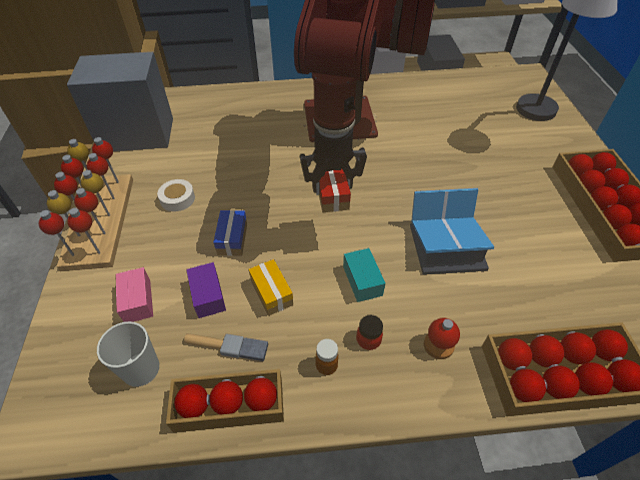

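The red carton is held level at about (335,190), opening 59.9 mm. Now I place it.

```bash
cat >> h.py <<'E'
def loc(o): return Rr.inv().apply(o["eef_pos"]-O)
def fl(o): return Rr.inv().apply(o["ft_force"])
def place(h,y=0):
    r=rpy(Rr,-1)
    movep(rk(.060,y,h+.11),r); o=observe();print("above",loc(o),fl(o),o["opening"],o["time_s"])
    move_l(rk(.060,y,h+.0135),feed=.12); o=observe();print("low",loc(o),fl(o))
    print("back",move_l(rk(.040,y,h+.0135),feed=.03,max_force=5)); o=observe();print(loc(o),fl(o)); x=loc(o)[0]
    print("down",move_l(rk(x,y,h+.000),feed=.02,max_force=6)); o=observe();print(loc(o),fl(o),o["opening"],o["time_s"])
E
python3 -W ignore - <<'E'
from h import *
np.set_printoptions(precision=4,suppress=True)
place(0)
for n in("scene","top"):
    im,d=get_image(n); cv2.imwrite(f"pics/{n}2.png",im[:,:,::-1])
im=cv2.imread("pics/scene2.png"); cv2.imwrite("pics/c3.png",cv2.resize(im[150:290,380:520],None,fx=4,fy=4,interpolation=cv2.INTER_CUBIC))
E
```

```text
above [ 0.0598 -0.0007  0.1096] [-1.2935 -0.0691 -0.9766] 0.05970441623178147 5.6417
low [ 0.0607 -0.0001  0.0139] [-0.6504 -0.0862 -1.8337]
back True
[0.051  0.0003 0.0141] [ 2.3078 -0.2401 -0.7993]
down True
[0.0509 0.0001 0.0084] [-0.4383 -0.2944  6.704 ] 0.05939859864272975 7.425
```

View pics/c3.png

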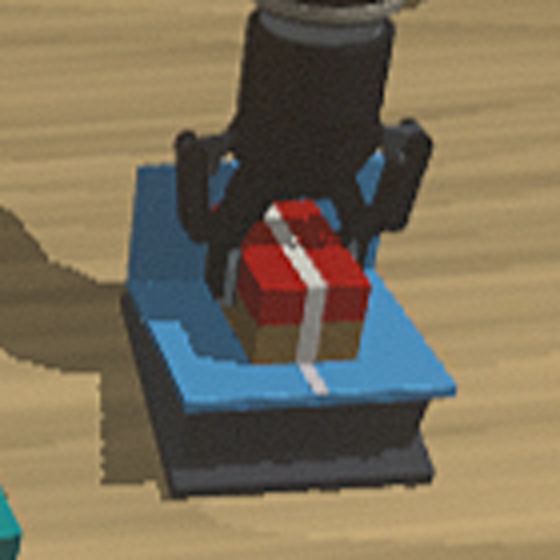

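The carton sits on the stripe, with floor contact at the expected height. A light push back to seat it against the backstop, then release.

```bash
cat >> h.py <<'E'
def finish(y=0):
    o=observe();l=loc(o)
    print("push",move_l(rk(l[0]-.012,y,l[2]),feed=.02,max_force=9)); o=observe();print(loc(o),fl(o))
    gripper_to(.085); o=observe();l=loc(o);print("rel",l,fl(o))
    move_l(rk(l[0]+.001,l[1],l[2]+.12),feed=.15); print(observe()["time_s"])
E
python3 -W ignore - <<'E'
from h import *
np.set_printoptions(precision=4,suppress=True)
finish()
# yellow approach clears view
r=rpy(Ro.from_euler("z",21.2,degrees=True),-1); p=np.array([.6185,-.231,.13])
movep(p,r)
for n in("scene","top"):
    im,d=get_image(n); cv2.imwrite(f"pics/{n}3.png",im[:,:,::-1]); np.save(f"pics/{n}3.npy",d)
    P=cloud(n,d);l=Rr.inv().apply((P-O).reshape(-1,3));q=l[(d.ravel()>0)&(l[:,2]>.045)&(l[:,2]<.056)&(l[:,0]>.006)&(l[:,0]<.13)&(abs(l[:,1])<.06)]
    print(n,len(q),cv2.minAreaRect((q[:,:2]*1000).astype(np.float32)),np.median(q[:,2]))
a=cv2.imread("pics/scene3.png")[150:290,380:520];b=cv2.imread("pics/top3.png")[190:300,110:220]
cv2.imwrite("pics/c4.png",np.hstack([cv2.resize(a,(400,400),interpolation=2),cv2.resize(b,(400,400),interpolation=2)]))
E
```

```text
push True
[0.051  0.0001 0.0085] [1.0756 0.3564 2.001 ]
rel [0.051  0.0001 0.0086] [ 0.3618 -0.3864  0.0551]
9.1083
scene 650 ((54.88566207885742, -0.8145923614501953), (96.96266174316406, 61.70978927612305), 0.5287643074989319) 0.051572681676727974
top 1292 ((53.65193557739258, 1.620340347290039), (62.38796615600586, 95.3228988647461), 89.80357360839844) 0.05115132868680901
```

View pics/c4.png

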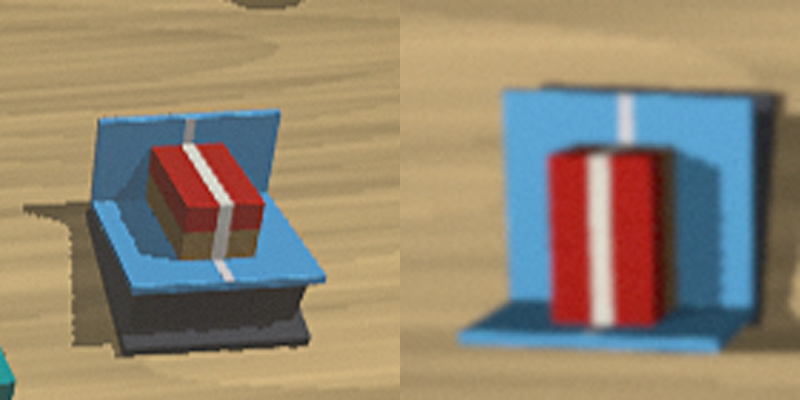

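The red carton is flush with the backstop within the roughly 1 mm I can measure. It is centred to under 1 mm and square. Now I pick up the yellow carton.

```bash
python3 -W ignore - <<'E'
from h import *
np.set_printoptions(precision=4,suppress=True)
p=np.array([.6185,-.231,.008])
print("hit",move_l(p,feed=.12,max_force=12)); print(observe()["eef_pos"])
gripper_to(.04,40); o=observe(); print("op",o["opening"],o["ft_force"],o["time_s"])
p[2]=.21; move_l(p,feed=.2); o=observe(); print("op",o["opening"],o["ft_force"],o["time_s"])
place(.05)
for n in("scene","top"):
    im,d=get_image(n); cv2.imwrite(f"pics/{n}4.png",im[:,:,::-1])
im=cv2.imread("pics/scene4.png"); cv2.imwrite("pics/c5.png",cv2.resize(im[130:290,370:530],None,fx=3.7,fy=3.7,interpolation=cv2.INTER_CUBIC))
E
```

```text
hit False
[ 0.6194 -0.2314  0.0092]
op 0.059683876350950224 [-0.1119  0.0463  4.7956] 12.3667
op 0.05957719135680983 [-0.9419 -0.8476 -3.0308] 13.525
above [ 0.0607 -0.0004  0.1601] [-0.4098 -0.1533 -2.0183] 0.05965757228077582 15.1667
low [0.0607 0.0001 0.064 ] [ 0.1182  0.5221 -1.7764]
back True
[0.0506 0.0002 0.064 ] [ 2.8986 -0.442  -0.0074]
down True
[0.0506 0.     0.0588] [-0.6209 -0.4027  5.8056] 0.059759726365263034 16.925
```

View pics/c5.png

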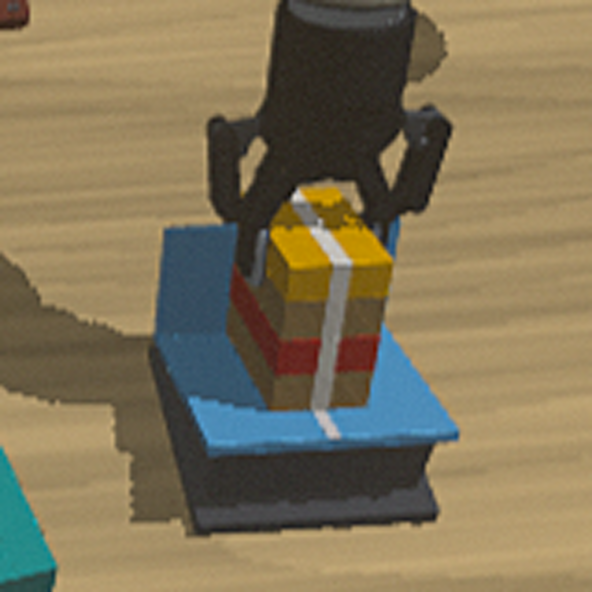

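The yellow carton is square on the red one and the bands line up. I release it, back off and check.

```bash
python3 -W ignore - <<'E'
from h import *
np.set_printoptions(precision=4,suppress=True)
finish()
movep(np.array([.45,-.12,.30]),rpy(Ro.from_euler("z",0,degrees=True),-1))
for n in("scene","top"):
    im,d=get_image(n); cv2.imwrite(f"pics/{n}5.png",im[:,:,::-1])
    P=cloud(n,d);l=Rr.inv().apply((P-O).reshape(-1,3));q=l[(d.ravel()>0)&(l[:,2]>.095)&(l[:,2]<.107)&(l[:,0]>-.02)&(l[:,0]<.13)&(abs(l[:,1])<.06)]
    print(n,len(q),cv2.minAreaRect((q[:,:2]*1000).astype(np.float32)),np.median(q[:,2]))
    # uphill end faces, red and yellow
    for k,z0,z1 in(("red",.01,.045),("yel",.055,.095)):
        e=l[(d.ravel()>0)&(l[:,2]>z0)&(l[:,2]<z1)&(abs(l[:,0]-.1)<.008)&(abs(l[:,1])<.025)]
        if len(e)>20: print(n,k,"endface x",np.median(e[:,0]),"yaw slope",np.polyfit(e[:,1],e[:,0],1)[0])
    rects(n,im,d,boxes={"blue":boxes["blue"]})
a=cv2.imread("pics/scene5.png")[120:290,370:540];b=cv2.imread("pics/top5.png")[190:300,110:220]
cv2.imwrite("pics/c6.png",np.hstack([cv2.resize(a,(400,400),interpolation=2),cv2.resize(b,(400,400),interpolation=2)]))
print(observe()["time_s"])
E
```

```text
push True
[0.0506 0.     0.0589] [1.3044 0.4111 1.7236]
rel [ 0.0506 -0.      0.0589] [0.0218 0.3322 0.1861]
18.625
scene 677 ((50.029727935791016, -1.2043342590332031), (61.434234619140625, 106.85787963867188), 89.3780517578125) 0.10162137047232554
scene red endface x 0.09970822091701179 yaw slope 0.005882519473485445
scene yel endface x 0.09961851081940641 yaw slope -0.0060775344041421285
scene blue 890 [ 453.  -322.2] [ 61.6 103. ] 83.47 z 0.05170296353073228
top 1508 ((50.34510803222656, 1.0946426391601562), (101.9970932006836, 62.07524108886719), 0.1164000928401947) 0.10108347381146332
top red endface x 0.1008756873711451 yaw slope 0.001577983743271759
top yel endface x 0.1007358448594719 yaw slope -0.000371859264052746
top blue 1280 [ 454.  -320.5] [ 61.1 101. ] 82.89 z 0.05102446264314908
19.95
```

View pics/c6.png

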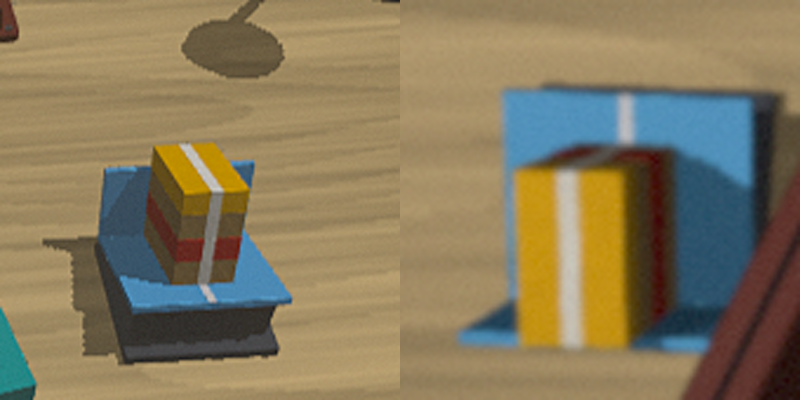

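View pics/scene5.png

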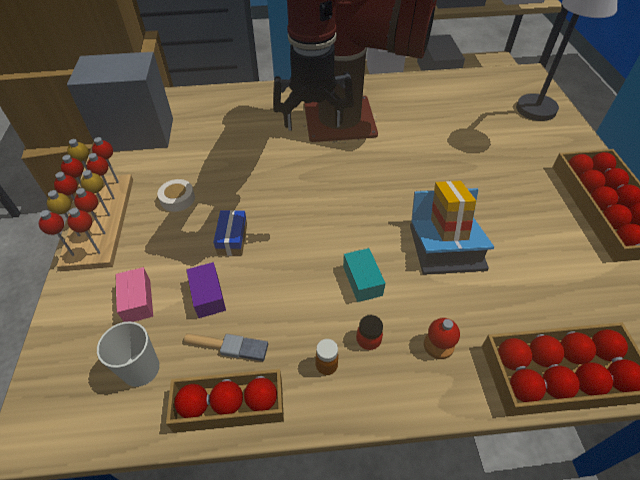

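Both end faces read x = 0.100 ± 0.001, so the cartons are against the backstop and flush with each other. The blue carton hasn't moved and the gripper is clear.

```bash
python3 -c "
from plant import *
hold(0.3); job_done(); print(observe()['time_s'])"
```

```text
the job is handed in; nothing more can be done
the job is handed in; nothing more can be done
```

The red carton is on the rack, lid up and centred on the white stripe with its short end against the backstop. The yellow carton is stacked squarely on top, also against the backstop. I handed the job in at about 20 s on the robot's clock, and no verdict came back.

**Last checks, after letting go:**
- **Backstop:** the uphill ends of both cartons measure 0.0996–0.1009 m from it (0.100 m means touching). They agree with each other to about 0.1 mm.
- **Centring:** the two cameras disagreed on the yellow lid's sideways offset, +1.1 mm (top) and -1.2 mm (scene). That is within the 2 mm calibration, and allowing for each camera's own reading of the rack it is under 1 mm.
- **Squareness:** the lid is turned at most about 0.6° from the rack.
- **Blue carton:** it reads within about 1 mm of where it started in both cameras, and I never touched it.
- **Forces:** wrist readings stayed under about 7 N wherever I checked them, and the gripper was clear of everything at hand-in.

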